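# Start the fourth hand screw of a glue press

## Task

Three of the four orange hand screws of the plywood glue press are already started; the fourth stands higher because it is only resting on the beginning of its thread. Take it by its hex head, turn it backward (counter-clockwise seen from above) only until you feel it drop into the thread, not right round, and then turn it forward (clockwise) one full turn so that it is started like the others. Finish while still holding its head in the gripper, and leave the other things on the bench where they are.

Things in the scene. Friction and masses are not known exactly. Their poses are not given: they have to be found in the camera images.
- screw: Orange plastic hand screw to be started, upright, 0.08 to 0.14 kg. Hex head 36 mm across flats (41.6 across corners), 26 mm tall, the lowest 3 mm a round collar; coarse 24 mm right-hand thread. Origin: on its axis at the head's underside; z up; flats face its +y and -y, the others every 60 degrees. Captive in a bush: it only turns and slides up and down, about 0.02 N m and 0.1 N of friction.
- screw_top (a point): Centre of the flat top of the hex head of the screw to be started, 26 mm above screw's origin, same axes. At the start it is 123 to 125 mm above the table; the tops of the three screws already started are about 113 mm above the table.
- screw_turn (a joint): Turning of that screw, rad: 0 at the start, positive backward (counter-clockwise from above), negative forward. Turned backward it climbs 6 mm per turn on the boss's thread until, 0.6 to 2.1 rad from the start (it cannot be seen where), it passes the thread's beginning and is free to drop by 6 mm. After that each forward turn takes it 6 mm down, and the gripping hand must follow.
- screw_lift (a joint): Height of that screw's head underside above its blue bush flange, m: 0.0200 to 0.0216 at the start, up to 0.022 before the drop, about 0.016 after it, 0.010 after one forward turn from there (like the other three). Not gripped, it sinks by its own weight until the thread carries it; gripped, the hand must let it down or press it down with a few newtons.
- press: The glue press, fixed: two plywood boards of 220 x 290 mm with plies between them and a hand screw near each corner (150 mm apart along its x, 220 mm along its y). Origin: centre of its underside, on the table. Top face of the top board 75 mm above the table, the blue bush flanges (44 mm across) round the screws 77 mm. The screw to be started may be at any corner.
- tape_roll: Beige roll of masking tape, 56 mm across, 19 mm tall, lying on the middle of the top board. Origin: centre of its underside. To be left alone.
- glue_bottle: White glue bottle with an orange cap, 56 mm across, 150 mm tall, on the table left of the press. Origin: centre of its underside. To be left alone.
- purple_bottle: Purple bottle, 84 mm across, 190 mm tall, on the table right of the press. Origin: centre of its underside. To be left alone.
- screwdriver: Red-handled screwdriver lying on the table right of the press. To be left alone.
- pliers: Pliers, about 160 mm long, 14 mm high, lying on the table to the near left of the press. To be left alone.
- printed_tower: Light blue printed model tower, 70 x 90 mm and 95 mm tall, on the table left of the press. To be left alone.
- steel_rule: Steel rule, 28 x 300 x 4 mm, lying across the table beyond the press. To be left alone.

How it is judged (in metres and radians):
On the way, in this order (a step that is already met when the one before it is completed fails the run):
1. the screw has been turned backward and has dropped into the thread (value of joint screw_turn above 0.4 rad and value of joint screw_lift between 0.0143 and 0.0178 m), for 0.1 s.
2. it has been turned forward one turn from the drop and is started (value of joint screw_turn below -2.3 rad and value of joint screw_lift between 0.0083 and 0.0117 m), for 0.2 s.
At the end, for the whole second after the job is handed in: The screw's head stands 8.3 to 11.7 mm above its bush flange (one forward turn of 6 mm from the drop, within 0.28 turn), turned forward after the drop, and its head is still held: over 2 N on the fingers, grasp point within 15 mm of the axis and at most 14 mm above the head's top (all of step 2 and value of joint screw_turn above -7.5 rad and contact force between the fingers and screw above 2 N and horizontal distance between the grasp point and screw_top below 0.015 m and z of the grasp point in the frame of screw_top below 0.014 m); the arm keeps its last pose, push and grip.
It fails at once if the screw is turned backward by more than 3.5 rad (well past the drop) (value of joint screw_turn above 3.5 rad).
It fails at once if the screw is driven more than about half a turn too deep (value of joint screw_lift below 0.0068 m).
It fails at once if one of the loose things on the bench or on the press is shifted by more than 30 mm (distance of any of tape_roll, glue_bottle, purple_bottle, screwdriver, pliers, printed_tower, steel_rule from where it was at the start of the episode above 0.03 m).
It also fails if it takes over 64 s, if anything falls off the work surface, if the arm or the gripper's body presses on something with over 40 N, if the wrist force passes 120 N, or if a joint passes its speed limit or range.

## Robot

A 7-joint arm with a two-finger parallel gripper is mounted at the origin on the work surface. World frame = base frame: x ahead of the robot, y to its left, z up, the work surface at z = 0. Lengths are in mm, angles in rad, forces in N, time in s.
With the tool pointing down it reaches from about 350 to 900 mm from the base axis. Payload 19.9 kg.
Tool frame: the origin (TCP) lies on the mounting face of the last link; the fingertips stand 199 mm ahead of it and the grasp point (between the pads) lies 180 mm ahead of it (ctrl.tip_reach is the distance from the TCP to the fingertips, in mm); y points along the fingers, x is the direction in which the jaws open and shut, and the axes are right-handed (so a half turn about y gives the same grasp; the last joint's range is limited). The gripper opens to 94 mm and grips with 3 to 60 N. Pads are 16 mm wide; open, the fingers measure 119 mm over their backs; the gripper's body (75 mm by 177 mm) begins 78 mm behind the grasp point.
Start: joints at [-1.212, 0.417, -0.01, 1.614, 0.005, 1.111, -0.053], TCP at [243.834, 575.469, 404.625] pointing down, gripper open.
Joint ranges: [-2.81, 2.81], [-0.39, 2.02], [-1.27, 1.25], [0.06, 2.57], [-1.19, 4.33], [0.19, 2], [-2.82, 2.82]. Speed limits (rad/s): [1.89, 1.89, 2.39, 2.39, 3.01, 3.01, 3.01].

## Interface

Orientations are given as a unit quaternion [x, y, z, w].
In Python, from rig import monitor, viewer, ctrl gives the robot as it stands.
- The arm moves only by the tool apply_moves, never from a script. Its argument "targets" is one flat list of numbers, 6 for each row, row after row: the shift along the world's x, y, z in m, then the turn, a rotation vector about the world's x, y, z in degrees. A call has 1 to 5 rows; each row is the pose to reach, as a shift and turn from the pose commanded when the call began; what a row does not reach only later rows make up. A row lasts 1/8 s, in which the tool goes at most 62.5 mm and 10.7 degrees, less where a joint would pass 70% of its speed; a pose out of reach is approached as far as the arm can. A call with a gripper value outside its range is refused whole. "claw" is the opening, from -1 (shut) to 1 (fully open), so that 0 is half open, set as the call begins (left out, the last holds). The fingers move at their own pace and stop on an object; "force" is the grip in N (left out, the last holds). Time passes only in rows, so rows that repeat a pose let the fingers close. It gives the time, the measured TCP pose, the force and the opening at its end, in the units of the state.
- monitor.read_state(): the state, without advancing time (a new reading comes with each control period).
- viewer.read_camera(name): name is "scene" or "top"; returns a dict with "color" (480x640x3 uint8, red, green, blue), "z_map" (480x640 float32, mm along the optical axis (not along the pixel's ray), 0 where there is no reading), "fx", "fy", "cx", "cy" (pixels), "R" (3x3) and "t" (3): a world point X has camera coordinates R X + t. Camera axes: x right, y down, z forward; pixel columns grow to the right and rows downward; lengths in mm; the calibration is good to about 2 mm. A picture is of the moment at which its call begins.
- ctrl.close_job(): hands the job in, once; it reports no verdict.
The state is a dict: "time_s": time; "joint_pos": joint angles; "joint_vel": joint speeds; "tau": joint torques, N m; "ee_pos": TCP position; "orientation": TCP orientation; "contact_force": force on the tool from outside, world axes, zero at the start; "torque": the same for the moment, N m; "gripper_width": finger opening in mm.
Only numpy, scipy, OpenCV 4.12 (cv2) and the standard library are available. Lean on these libraries where they do the work, as an engineer would, in place of code of your own. Each camera call takes 0.05 s, during which the arm holds its last target. There are 200 camera calls.

## Working session

There is one attempt and no reset: what is moved stays moved. The work goes in short steps, Python scripts to look and compute and a tool call to move; the robot and the scene stay as the last step left them, time stands still between calls to the robot, and variables do not carry over. Pictures are saved under pics/ and viewed, about 8 in all and at most 12, crops included, and the job is handed in when it is done.

Besides the shell and the picture viewer there is one more tool, called after "Call:" as name(argument=value, ...), one argument or row to a line, values as JSON. apply_moves: Moves the arm, as the interface text tells. Its arguments: {"type":"object","properties":{"targets":{"type":"array","items":{"type":"number"}},"claw":{"type":"number"},"force":{"type":"number"}},"required":["targets"]}

```bash
mkdir -p pics
cat > h.py <<'E'
import numpy as np, cv2
from rig import monitor, viewer, ctrl
def cloud(c):
    z=c["z_map"].astype(float); v,u=np.mgrid[:480,:640]
    P=np.stack([(u-c["cx"])/c["fx"]*z,(v-c["cy"])/c["fy"]*z,z],-1)
    W=(P-np.array(c["t"]))@np.array(c["R"]); W[z<=0]=np.nan; return W
E
python3 - <<'E'
from h import *
print(monitor.read_state())
for n in("top","scene"):
    c=viewer.read_camera(n); cv2.imwrite(f"pics/{n}0.png",c["color"][...,::-1]); np.savez(f"{n}0.npz",**c)
    print(n,c["fx"],c["R"],c["t"])
    W=cloud(c); h=cv2.cvtColor(c["color"],cv2.COLOR_RGB2HSV)
    m=((h[...,0]<20)&(h[...,1]>150)&(h[...,2]>100)&(W[...,2]>95)&(W[...,2]<140)).astype(np.uint8)
    k,l,s,ce=cv2.connectedComponentsWithStats(m)
    for i in range(1,k):
        if s[i,4]>60:
            p=W[l==i]; zt=np.percentile(p[:,2],85); t=p[abs(p[:,2]-np.median(p[p[:,2]>zt-3][:,2]))<2.5]
            print(ce[i],s[i],np.round(t.mean(0),1),len(t),np.round((t.min(0)+t.max(0))/2,1),np.round(np.percentile(t[:,2],[10,50,90]),1))
E
```

```text
{'time_s': 0.0, 'joint_pos': array([-1.21146463,  0.41797701, -0.01031071,  1.61413255,  0.00470616,
        1.11068996, -0.05297723]), 'joint_vel': array([ 0.00081441, -0.00142716, -0.0011915 ,  0.00026282, -0.00126315,
       -0.00217173,  0.00035203]), 'tau': array([ 3.71270562e-04, -8.51257467e+01,  6.38810880e-01, -4.25978708e+01,
       -4.87972924e-02,  1.88831723e-02,  1.07147782e-04]), 'ee_pos': array([243.80992509, 575.35377378, 404.04071598]), 'orientation': array([ 0.58977966,  0.39013561, -0.39079521, -0.58926502]), 'contact_force': array([ 0.34358989, -0.35746153, -0.20108545]), 'torque': array([-0.0021261 ,  0.00736   , -0.02570815]), 'gripper_width': 93.58716261675578}
top 493.9026546244272 [[-0.01716686 -0.99982351  0.00763205]
 [-0.98555247  0.01563448 -0.16864723]
 [ 0.16849814 -0.01041693 -0.98564693]] [  -8.28883113  529.61099993 1281.54224584]
[271.66666667 192.31446541] [265 185  15  15 159] [632.7  96.1 115. ] 95 [634.5  97.1 115.4] [113.3 115.  117. ]
[357.19393939 196.06666667] [349 189  16  15 165] [ 616.7 -124.1  125.4] 99 [ 617.1 -122.4  125.9] [123.8 125
[... 196 characters left out ...]
94 [ 467.5 -110.9  115.2] [113.2 114.8 116.7]
scene 439.67365991704963 [[-0.84178464  0.53976312  0.00737525]
 [ 0.35430377  0.56275726 -0.74684209]
 [-0.40726829 -0.62606712 -0.66496053]] [ 435.52109991  -94.39207486 1340.90611164]
[310.92715232 211.62251656] [304 205  15  15 151] [ 469.4 -109.8  113.6] 102 [ 469.2 -111.   113.8] [111.9 113.7 115.3]
[257.12380952 227.20952381] [249 219  17  18 210] [ 618.5 -121.4  124.8] 110 [ 618.3 -121.2  124.8] [123.3 124.8 126.2]
[355.8173913  264.64347826] [347 256  18  18 230] [485.3 108.6 113.6] 155 [485.7 107.1 113.6] [111.9 113.5 115.2]
[296.89015152 287.97348485] [289 279  17  20 264] [634.4  98.1 113.5] 175 [634.6  97.7 113.4] [111.9 113.4 115.1]
```

Run:
```python
from h import *
a=cv2.imread("pics/top0.png");b=cv2.imread("pics/scene0.png")
A=cv2.resize(a[160:300,200:480],None,fx=2.85,fy=2.85,interpolation=cv2.INTER_CUBIC)[:,:798]
o=np.hstack([cv2.resize(a[176:216,337:377],(400,400),interpolation=cv2.INTER_CUBIC),cv2.resize(b[207:247,237:277],(400,400),interpolation=cv2.INTER_CUBIC)])
cv2.imwrite("pics/crop1.png",o)
B=np.vstack([np.hstack([a,b])]); cv2.imwrite("pics/both.png",cv2.resize(B,(800,300),interpolation=cv2.INTER_AREA))
c=dict(np.load("top0.npz"));W=cloud(c)
# tall things near screw
for lo,hi in((130,240),):
    m=((W[...,2]>lo)&(W[...,2]<hi)&(abs(W[...,0]-618)<250)&(abs(W[...,1]+121)<250)).astype(np.uint8)
    k,l,s,ce=cv2.connectedComponentsWithStats(m)
    for i in range(1,k):
        if s[i,4]>15: p=W[l==i];print(s[i],p.min(0).round(),p.max(0).round(),np.median(p,0).round())
```

```text
(no output)
```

View pics/crop1.png

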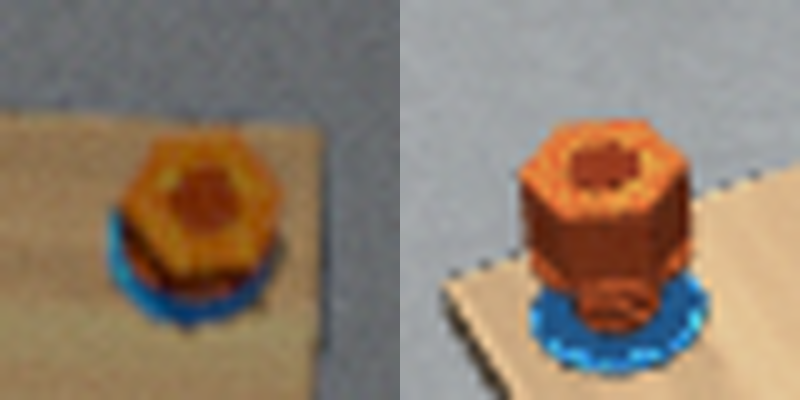

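View pics/both.png

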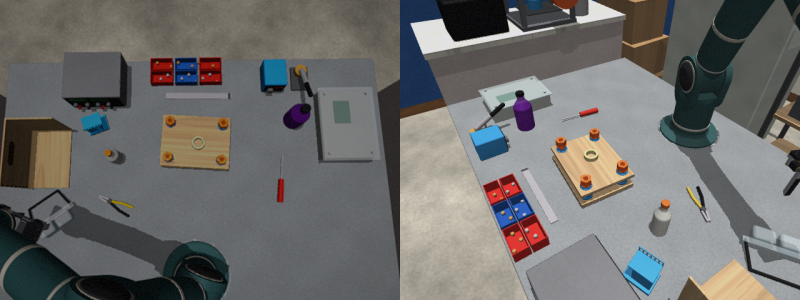

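```bash
cat > fit.py <<'E'
from h import *
from scipy.ndimage import gaussian_filter
def fit(cs,x0,y0,zt,rx=4):
    ims=[]
    for c in cs:
        c=dict(c); hs=cv2.cvtColor(c["color"],cv2.COLOR_RGB2HSV)
        W=cloud(c)
        top=(hs[...,0]<25)&(hs[...,1]>120)&(abs(W[...,2]-np.float64(zt))<4.5)
        ims.append((c,top))
    a=np.radians(np.arange(6)*60)
    best=[]
    for yaw in range(0,60,2):
        cost=0
        for c,top in ims:
            b=1e9
            for dx in np.arange(-rx,rx+.1,1):
                for dy in np.arange(-rx,rx+.1,1):
                    P=np.c_[x0+dx+20.8*np.cos(a+np.radians(yaw)),y0+dy+20.8*np.sin(a+np.radians(yaw)),np.full(6,zt)]@np.array(c["R"]).T+np.array(c["t"])
                    p=np.c_[P[:,0]/P[:,2]*c["fx"]+c["cx"],P[:,1]/P[:,2]*c["fy"]+c["cy"]]
                    m=np.zeros((480,640),np.uint8); cv2.fillConvexPoly(m,np.round(p*16).astype(np.int32),255,cv2.LINE_AA,4)
                    u,v=p.mean(0).astype(int); s=np.s_[v-16:v+17,u-16:u+17]
                    b=min((abs(m[s]/255.-top[s]).sum(),dx,dy),b) if b!=1e9 else (abs(m[s]/255.-top[s]).sum(),dx,dy)
            cost+=b[0]; last=b
            best.append((yaw,round(b[0],1),x0+b[1],y0+b[2]))
    return best
E
python3 - <<'E'
from fit import *
for n in("top0","scene0"):
    r=fit([np.load(n+".npz")],618,-121.5,125)
    print(n); print(*[(a,c) for a,c,_,_ in r]); print(sorted(r,key=lambda q:q[1])[:4])
E
```

```text
top0
(0, np.float64(51.1)) (2, np.float64(51.2)) (4, np.float64(51.0)) (6, np.float64(51.0)) (8, np.float64(50.5)) (10, np.float64(50.0)) (12, np.float64(49.7)) (14, np.float64(49.0)) (16, np.float64(48.7)) (18, np.float64(48.2)) (20, np.float64(47.3)) (22, np.float64(47.1)) (24, np.float64(46.5)) (26, np.float64(45.7)) (28, np.float64(45.4)) (30, np.float64(44.8)) (32, np.float64(43.8)) (34, np.float64(44.4)) (36, np.float64(43.8)) (38, np.float64(43.8)) (40, np.float64(44.4)) (42, np.float64(44.8)) (44, np.float64(45.6)) (46, np.float64(45.5)) (48, np.float64(46.1)) (50, np.float64(47.5)) (52, np.float64(48.2)) (54, np.float64(49.3)) (56, np.float64(49.8)) (58, np.float64(50.5))
[(32, np.float64(43.8), np.float64(617.0), np.float64(-123.5)), (36, np.float64(43.8), np.float64(617.0), np.float64(-122.5)), (38, np.float64(43.8), np.float64(617.0), np.float64(-123.5)), (34, np.float64(44.4), np.float64(617.0), np.float64(-122.5))]
scene0
(0, np.float64(26.3)) (2, np.float64(25.9)) (4, np.float64(26.5)) (6, np.float64(26.3)) (8, np.float64(26.2)) (10, np.float64(25.4)) (12, np.float64(24.9)) (14, np.float64(24.6)) (16, np.float64(23.8)) (18, np.float64(23.0)) (20, np.float64(22.3)) (22, np.float64(20.8)) (24, np.float64(20.0)) (26, np.float64(18.5)) (28, np.float64(17.1)) (30, np.float64(17.7)) (32, np.float64(17.1)) (34, np.float64(17.4)) (36, np.float64(17.3)) (38, np.float64(17.5)) (40, np.float64(18.0)) (42, np.float64(18.9)) (44, np.float64(19.8)) (46, np.float64(20.8)) (48, np.float64(21.9)) (50, np.float64(22.7)) (52, np.float64(23.5)) (54, np.float64(24.3)) (56, np.float64(24.7)) (58, np.float64(25.3))
[(28, np.float64(17.1), np.float64(619.0), np.float64(-119.5)), (32, np.float64(17.1), np.float64(619.0), np.float64(-119.5)), (36, np.float64(17.3), np.float64(619.0), np.float64(-119.5)), (34, np.float64(17.4), np.float64(619.0), np.float64(-119.5))]
```

Call:
apply_moves(
  targets=[0.04,-0.05,0.02,0,0,-8,0.08,-0.1,0.02,0,0,-16,0.12,-0.15,0.02,0,0,-24,0.16,-0.2,0.02,0,0,-32,0.2,-0.25,0.02,0,0,-40],
  claw=0.35,
  force=20,
)

```text
time_s: 0.72
ee_pos: [438.1, 331.9, 424.6]
orientation: [-0.688, -0.164, 0.164, 0.688]
contact_force: [0.6, 0.3, 0.3]
gripper_width: 63.3
```

Call:
apply_moves(
  targets=[0.02,-0.05,0,0,0,-3,0.04,-0.1,0,0,0,-6,0.06,-0.15,0,0,0,-9,0.08,-0.2,0,0,0,-12,0.1,-0.25,0,0,0,-15],
)

```text
time_s: 1.35
ee_pos: [537.6, 82.0, 424.6]
orientation: [-0.703, -0.074, 0.074, 0.703]
contact_force: [1.1, 0.3, -0.5]
gripper_width: 63.6
```

Call:
apply_moves(
  targets=[0.02,-0.05,0,0,0,-2,0.04,-0.1,0,0,0,-4,0.06,-0.15,0,0,0,-6,0.08,-0.203,0,0,0,-8,0.08,-0.203,0,0,0,-8],
)

```text
time_s: 1.98
ee_pos: [617.3, -123.7, 424.0]
orientation: [0.707, 0.022, -0.023, -0.706]
contact_force: [-0.5, 0.1, 0.1]
gripper_width: 63.7
```

```bash
cat > st.py <<'E'
from h import *
from scipy.spatial.transform import Rotation as R
s=monitor.read_state(); r=R.from_quat(s["orientation"]).as_matrix()
print("t",round(s["time_s"],2),"tcp",s["ee_pos"].round(2),"grasp",(s["ee_pos"]+180*r[:,1]).round(2),"jaw",np.degrees(np.arctan2(r[1,0],r[0,0])).round(2),"down",r[:,1].round(4))
print("j",s["joint_pos"].round(3),"F",s["contact_force"].round(2),"M",s["torque"].round(3),"w",round(s["gripper_width"],2))
E
python3 st.py
```

```text
t 1.98 tcp [ 617.31 -123.68  424.01] grasp [ 617.11 -124.07  244.01] jaw 3.68 down [-0.0011 -0.0022 -1.    ]
j [-0.237  0.449  0.528  1.594 -0.238  1.164  0.406] F [-0.46  0.14  0.13] M [0.035 0.04  0.004] w 63.68
```

Call:
apply_moves(
  targets=[0,0.002,-0.03,0,0,0,0,0.002,-0.06,0,0,0,0,0.002,-0.09,0,0,0,0,0.002,-0.11,0,0,0,0,0.002,-0.122,0,0,0],
)

```text
time_s: 2.6
ee_pos: [617.2, -116.9, 301.8]
orientation: [-0.707, -0.025, 0.025, 0.707]
contact_force: [0.4, -0.3, -0.7]
gripper_width: 63.4
```

```bash
python3 st.py
python3 - <<'E'
from h import *
o=[]
for n,(v,u) in {"top":(196,357),"scene":(227,257)}.items():
    c=viewer.read_camera(n)["color"][...,::-1]; o.append(cv2.resize(c[v-40:v+40,u-40:u+40],(400,400),interpolation=cv2.INTER_CUBIC))
cv2.imwrite("pics/g1.png",np.hstack(o))
E
```

```text
t 2.6 tcp [ 617.23 -116.92  301.77] grasp [ 617.09 -116.9   121.77] jaw 4.06 down [-8.e-04  1.e-04 -1.e+00]
j [-0.207  0.575  0.474  1.705 -0.313  0.938  0.459] F [ 0.38 -0.28 -0.69] M [-0.05   0.058 -0.019] w 63.42
```

View pics/g1.png

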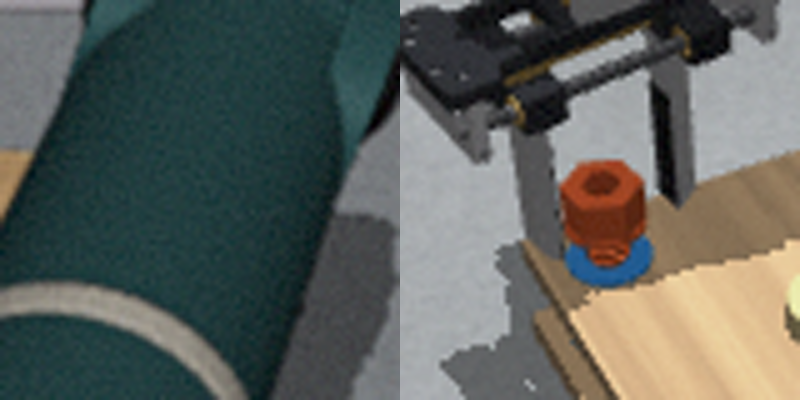

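Call:
apply_moves(
  targets=[0,0,0,0,0,0,0,0,0,0,0,0],
)

```text
time_s: 2.95
ee_pos: [617.5, -117.4, 303.5]
orientation: [0.707, 0.025, -0.024, -0.707]
contact_force: [0.7, 0.3, -0.2]
gripper_width: 63.4
```

```bash
python3 st.py
```

```text
t 2.95 tcp [ 617.48 -117.41  303.52] grasp [ 617.71 -117.43  123.52] jaw 4.03 down [ 1.2e-03 -1.0e-04 -1.0e+00]
j [-0.207  0.573  0.475  1.704 -0.312  0.94   0.459] F [ 0.74  0.32 -0.16] M [-0.08   0.     0.037] w 63.43
```

Call:
apply_moves(
  targets=[0,-0.0035,0,0,0,0,0,-0.0035,0,0,0,0,0,-0.0035,0,0,0,0],
)

```text
time_s: 3.32
ee_pos: [617.3, -120.9, 302.7]
orientation: [0.707, 0.025, -0.025, -0.707]
contact_force: [-0.7, -0.6, 0.1]
gripper_width: 63.5
```

Call:
apply_moves(
  targets=[0,0,0,0,0,0,0,0,0,0,0,0,0,0,0,0,0,0,0,0,0,0,0,0,0,0,0,0,0,0],
  claw=-1,
  force=15,
)

```text
time_s: 3.95
ee_pos: [617.7, -120.7, 302.9]
orientation: [0.707, 0.025, -0.025, -0.707]
contact_force: [5.8, -0.6, -1.3]
gripper_width: 35.6
```

```bash
python3 st.py;python3 st.py
```

```text
t 3.95 tcp [ 617.66 -120.75  302.85] grasp [ 617.89 -120.79  122.85] jaw 4.05 down [ 1.2e-03 -3.0e-04 -1.0e+00]
j [-0.201  0.575  0.475  1.702 -0.313  0.939  0.465] F [ 5.79 -0.58 -1.3 ] M [-0.134 -1.151  0.03 ] w 35.6
t 3.95 tcp [ 617.66 -120.75  302.85] grasp [ 617.89 -120.79  122.85] jaw 4.05 down [ 1.2e-03 -3.0e-04 -1.0e+00]
j [-0.201  0.575  0.475  1.702 -0.313  0.939  0.465] F [ 5.79 -0.58 -1.3 ] M [-0.134 -1.151  0.03 ] w 35.6
```

Call:
apply_moves(
  targets=[0.001,0,0,0,0,0,0.001,0,0,0,0,0,0.001,0,0,0,0,0],
)

```text
time_s: 4.32
ee_pos: [618.1, -120.8, 302.6]
orientation: [-0.707, -0.025, 0.025, 0.707]
contact_force: [-2.3, 0.6, 3.2]
gripper_width: 36.0
```

Call:
apply_moves(
  targets=[0,0,-0.0015,0,0,0,0,0,-0.0015,0,0,0,0,0,-0.0015,0,0,0],
)

```text
time_s: 4.7
ee_pos: [618.1, -121.0, 301.9]
orientation: [-0.707, -0.025, 0.025, 0.707]
contact_force: [-8.1, 1.8, 15.6]
gripper_width: 35.9
```

```bash
python3 st.py
```

```text
t 4.7 tcp [ 618.08 -120.96  301.89] grasp [ 618.03 -120.89  121.89] jaw 4.03 down [-3.e-04  4.e-04 -1.e+00]
j [-0.2    0.577  0.474  1.701 -0.314  0.94   0.465] F [-8.07  1.76 15.61] M [ 0.452  2.071 -0.   ] w 35.89
```

Call:
apply_moves(
  targets=[-0.0005,0,0.0008,0,0,7,-0.0005,0,0.0009,0,0,14,-0.0005,0,0.001,0,0,20,-0.0005,0,0.001,0,0,20],
)

```text
time_s: 5.2
ee_pos: [617.5, -121.1, 302.3]
orientation: [-0.691, -0.148, 0.148, 0.692]
contact_force: [-5.2, 0.6, 7.4]
gripper_width: 36.0
```

```bash
python3 st.py
```

```text
t 5.2 tcp [ 617.47 -121.13  302.34] grasp [ 617.37 -121.1   122.34] jaw 24.11 down [-6.e-04  2.e-04 -1.e+00]
j [-0.141  0.561  0.391  1.7   -0.255  0.932  0.77 ] F [-5.15  0.63  7.4 ] M [ 0.086  1.23  -0.024] w 35.97
```

Call:
apply_moves(
  targets=[0,0,0.0001,0,0,6,0,0,0.0002,0,0,12,0,0,0.0002,0,0,12],
)

```text
time_s: 5.58
ee_pos: [617.2, -121.3, 302.4]
orientation: [-0.672, -0.219, 0.22, 0.672]
contact_force: [-6.2, 0.4, 7.0]
gripper_width: 36.3
```

Call:
apply_moves(
  targets=[0,0,0.0001,0,0,6,0,0,0.0002,0,0,12,0,0,0.0002,0,0,12],
)

```text
time_s: 5.95
ee_pos: [617.1, -121.5, 302.5]
orientation: [-0.646, -0.287, 0.289, 0.646]
contact_force: [-7.7, -0.6, 7.8]
gripper_width: 35.9
```

```bash
python3 st.py
```

```text
t 5.95 tcp [ 617.1  -121.51  302.46] grasp [ 616.77 -121.56  122.46] jaw 48.09 down [-1.8e-03 -3.0e-04 -1.0e+00]
j [-0.07   0.548  0.292  1.697 -0.188  0.926  1.135] F [-7.7  -0.65  7.83] M [-0.373  1.984  0.02 ] w 35.87
```

Call:
apply_moves(
  targets=[-0.0008,0,0.0001,0,0,6,-0.0008,0,0.0002,0,0,12,-0.0008,0,0.0002,0,0,12],
)

```text
time_s: 6.32
ee_pos: [616.6, -121.7, 302.6]
orientation: [0.613, 0.353, -0.354, -0.612]
contact_force: [-3.8, -5.0, 2.1]
gripper_width: 35.7
```

Call:
apply_moves(
  targets=[0,0,0.0001,0,0,6,0,0,0.0002,0,0,12,0,0,0.0002,0,0,12],
)

```text
time_s: 6.7
ee_pos: [616.5, -122.0, 302.6]
orientation: [0.572, 0.415, -0.416, -0.572]
contact_force: [-3.1, -5.8, -0.6]
gripper_width: 35.9
```

Call:
apply_moves(
  targets=[0,0,-0.001,0,0,0,0,0,-0.002,0,0,0,0,0,-0.002,0,0,0],
)

```text
time_s: 7.08
ee_pos: [616.5, -121.9, 300.5]
orientation: [0.573, 0.414, -0.415, -0.573]
contact_force: [-2.8, -5.9, -1.0]
gripper_width: 35.8
```

```bash
python3 st.py
```

```text
t 7.08 tcp [ 616.52 -121.92  300.46] grasp [ 616.31 -122.16  120.46] jaw 71.84 down [-0.0012 -0.0013 -1.    ]
j [ 1.000e-03  5.400e-01  1.960e-01  1.698e+00 -1.250e-01  9.170e-01
  1.499e+00] F [-2.76 -5.94 -0.95] M [-1.641  0.698  0.004] w 35.82
```

Call:
apply_moves(
  targets=[0,0.0005,-0.0008,0,0,0,0,0.0005,-0.0016,0,0,0,0,0.0005,-0.0024,0,0,0,0,0.0005,-0.0024,0,0,0],
)

```text
time_s: 7.58
ee_pos: [616.5, -121.8, 298.1]
orientation: [0.573, 0.414, -0.415, -0.572]
contact_force: [-3.0, -8.8, -1.5]
gripper_width: 35.5
```

Call:
apply_moves(
  targets=[0,0,-0.0005,0,0,0,0,0,-0.001,0,0,0,0,0,-0.001,0,0,0],
)

```text
time_s: 7.95
ee_pos: [616.5, -121.8, 297.4]
orientation: [0.573, 0.414, -0.415, -0.572]
contact_force: [-4.6, -8.2, 3.0]
gripper_width: 36.1
```

Call:
apply_moves(
  targets=[-0.0004,-0.001,-0.0004,0,0,-8,-0.0004,-0.001,-0.0005,0,0,-16,-0.0004,-0.001,-0.0006,0,0,-24,-0.0004,-0.001,-0.0008,0,0,-32,-0.0004,-0.001,-0.0009,0,0,-40],
)

```text
time_s: 8.57
ee_pos: [616.9, -121.2, 296.8]
orientation: [0.68, 0.193, -0.192, -0.68]
contact_force: [3.0, 1.0, 1.1]
gripper_width: 36.0
```

```bash
python3 st.py
```

```text
t 8.57 tcp [ 616.87 -121.15  296.81] grasp [ 617.07 -121.15  116.81] jaw 31.65 down [ 0.0011 -0.     -1.    ]
j [-0.118  0.562  0.359  1.704 -0.238  0.917  0.887] F [2.97 1.05 1.08] M [-0.052 -0.356  0.01 ] w 36.02
```

Call:
apply_moves(
  targets=[0,0,-0.0004,0,0,-9,0,0,-0.0006,0,0,-18,0,0,-0.0008,0,0,-27,0,0,-0.0009,0,0,-36,0,0,-0.001,0,0,-45],
)

```text
time_s: 9.2
ee_pos: [617.7, -120.9, 296.2]
orientation: [-0.702, 0.081, -0.084, 0.702]
contact_force: [10.9, 0.3, -1.8]
gripper_width: 35.7
```

Call:
apply_moves(
  targets=[0,0,-0.0002,0,0,-9,0,0,-0.0003,0,0,-18,0,0,-0.0005,0,0,-27,0,0,-0.0006,0,0,-36,0,0,-0.00075,0,0,-45],
)

```text
time_s: 9.82
ee_pos: [618.3, -121.4, 296.1]
orientation: [-0.617, 0.342, -0.347, 0.618]
contact_force: [15.8, -4.8, -1.7]
gripper_width: 36.0
```

```bash
python3 st.py
```

```text
t 9.82 tcp [ 618.31 -121.41  296.06] grasp [ 619.45 -121.75  116.07] jaw -58.36 down [ 0.0064 -0.0019 -1.    ]
j [-0.373  0.655  0.733  1.712 -0.516  0.97  -0.464] F [15.81 -4.78 -1.67] M [-1.208 -3.538  0.023] w 36.02
```

Call:
apply_moves(
  targets=[0.0015,-0.0005,-0.0005,0,0,0,0.0015,-0.0005,-0.0008,0,0,0,0.0015,-0.0005,-0.0008,0,0,0],
)

```text
time_s: 10.2
ee_pos: [619.0, -121.7, 295.0]
orientation: [-0.618, 0.342, -0.344, 0.619]
contact_force: [4.9, -0.1, 5.6]
gripper_width: 35.4
```

```bash
python3 st.py
```

```text
t 10.2 tcp [ 619.04 -121.7   295.02] grasp [ 619.65 -121.79  115.03] jaw -58.06 down [ 3.4e-03 -5.0e-04 -1.0e+00]
j [-0.369  0.658  0.73   1.709 -0.516  0.973 -0.459] F [ 4.86 -0.06  5.56] M [-0.106 -1.067 -0.047] w 35.43
```

Call:
apply_moves(
  targets=[0.0006,0,-0.0001,0,0,-9,0.0007,0,-0.0002,0,0,-18,0.0008,0,-0.0004,0,0,-27,0.0009,0,-0.0006,0,0,-36,0.001,0,-0.0007,0,0,-45],
)

```text
time_s: 10.82
ee_pos: [619.5, -122.7, 294.3]
orientation: [0.438, -0.554, 0.556, -0.438]
contact_force: [1.5, -8.3, 6.2]
gripper_width: 35.6
```

```bash
python3 st.py
```

```text
t 10.82 tcp [ 619.5  -122.74  294.33] grasp [ 619.99 -123.12  114.33] jaw -103.41 down [ 0.0027 -0.0021 -1.    ]
j [-0.476  0.738  0.913  1.711 -0.668  1.031 -1.134] F [ 1.45 -8.34  6.22] M [-1.905 -0.124  0.056] w 35.64
```

Call:
apply_moves(
  targets=[0,-0.0008,-0.0001,0,0,-9,0,-0.0008,-0.0002,0,0,-18,0,-0.001,-0.0004,0,0,-27,0,-0.001,-0.0006,0,0,-36,0,-0.001,-0.0007,0,0,-45],
)

```text
time_s: 11.45
ee_pos: [618.9, -124.0, 293.5]
orientation: [0.192, -0.68, 0.681, -0.193]
contact_force: [-3.8, -7.8, 6.7]
gripper_width: 36.0
```

```bash
python3 st.py
```

```text
t 11.45 tcp [ 618.95 -123.98  293.45] grasp [ 619.16 -124.38  113.45] jaw -148.44 down [ 0.0012 -0.0022 -1.    ]
j [-0.557  0.837  1.08   1.714 -0.818  1.111 -1.809] F [-3.83 -7.81  6.7 ] M [-1.823  1.154 -0.009] w 35.95
```

Call:
apply_moves(
  targets=[0,0,0,0,0,0,0,0,0,0,0,0,0,0,0.0005,0,0,0],
  claw=0.35,
)

```text
time_s: 11.82
ee_pos: [619.1, -122.6, 293.1]
orientation: [-0.196, 0.68, -0.679, 0.196]
contact_force: [-0.5, 0.5, -0.3]
gripper_width: 61.3
```

Call:
apply_moves(
  targets=[0,0,0,0,0,10,-0.0003,0.0005,0,0,0,20,-0.0005,0.001,0,0,0,30,-0.0005,0.001,0,0,0,40,-0.0005,0.001,0,0,0,50],
)

```text
time_s: 12.45
ee_pos: [618.6, -121.7, 293.3]
orientation: [-0.466, 0.532, -0.532, 0.466]
contact_force: [-0.7, 0.2, -0.5]
gripper_width: 63.3
```

```bash
python3 st.py
```

```text
t 12.45 tcp [ 618.58 -121.7   293.32] grasp [ 618.64 -121.63  113.32] jaw -97.58 down [ 3.e-04  4.e-04 -1.e+00]
j [-0.465  0.728  0.891  1.713 -0.651  1.024 -1.045] F [-0.73  0.19 -0.5 ] M [-0.028  0.131  0.028] w 63.32
```

Call:
apply_moves(
  targets=[0,0,0,0,0,10,0,0,0,0,0,20,0,0,0,0,0,30,0,0,0,0,0,40,0,0,0,0,0,50],
)

```text
time_s: 13.08
ee_pos: [618.6, -121.8, 293.4]
orientation: [-0.647, 0.285, -0.285, 0.647]
contact_force: [-0.3, 0.1, 0.3]
gripper_width: 63.5
```

Call:
apply_moves(
  targets=[0,0,0,0,0,10,0,0,0,0,0,20,0,0,0,0,0,30,0,0,0,0,0,40,0,0,0,0,0,50],
)

```text
time_s: 13.7
ee_pos: [618.6, -121.8, 293.4]
orientation: [-0.707, -0.015, 0.015, 0.707]
contact_force: [0.1, -0.5, 1.1]
gripper_width: 63.3
```

Call:
apply_moves(
  targets=[0,0,0,0,0,10,0,0,0,0,0,20,0,0,0,0,0,30,0,0,0,0,0,30],
)

```text
time_s: 14.2
ee_pos: [618.5, -122.1, 293.5]
orientation: [-0.68, -0.195, 0.195, 0.68]
contact_force: [0.1, 0.3, -0.1]
gripper_width: 63.3
```

```bash
python3 st.py
python3 - <<'E'
from h import *
W=None
c=viewer.read_camera("scene"); I=c["color"][...,::-1]; v,u=229,257
cv2.imwrite("pics/g2.png",cv2.resize(I[v-40:v+40,u-40:u+40],(500,500),interpolation=cv2.INTER_CUBIC))
W=cloud(c); h=cv2.cvtColor(c["color"],cv2.COLOR_RGB2HSV)
m=(h[...,0]<20)&(h[...,1]>150)&(W[...,2]>95)&(W[...,2]<140)&(np.hypot(W[...,0]-618,W[...,1]+121)<30)
p=W[m]; t=p[p[:,2]>np.percentile(p[:,2],90)-4]; print(len(p),len(t),np.median(t,0),np.percentile(p[:,2],[80,90,95]))
E
```

```text
t 14.2 tcp [ 618.5  -122.07  293.46] grasp [ 618.6  -122.01  113.46] jaw 32.0 down [ 5.e-04  4.e-04 -1.e+00]
j [-0.113  0.569  0.353  1.701 -0.238  0.913  0.894] F [ 0.07  0.25 -0.14] M [-0.057  0.005  0.015] w 63.28
171 102 [ 615.92869175 -118.62805867  115.97660172] [116.53582024 117.34654701 117.8677151 ]
```

View pics/g2.png

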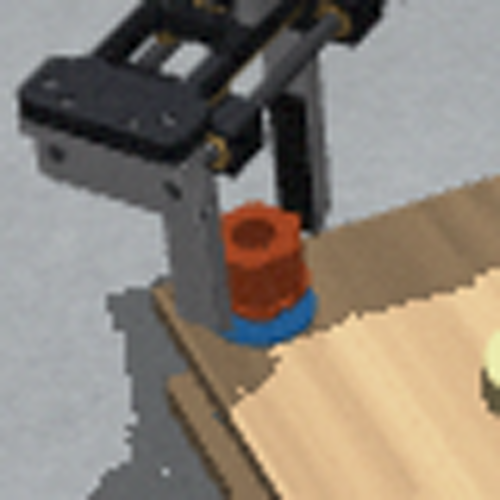

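Call:
apply_moves(
  targets=[-0.0008,0.0005,0,0,0,0,-0.0008,0.0005,0,0,0,0,-0.0008,0.0005,0,0,0,0,-0.0008,0.0005,0,0,0,0,-0.0008,0.0005,0,0,0,0],
  claw=-1,
  force=15,
)

```text
time_s: 14.88
ee_pos: [617.6, -121.5, 293.1]
orientation: [-0.68, -0.195, 0.195, 0.68]
contact_force: [-3.6, -1.9, 2.3]
gripper_width: 36.1
```

Call:
apply_moves(
  targets=[0,0,-0.0003,0,0,-9,0,0,-0.0004,0,0,-18,0,0,-0.0006,0,0,-27,0,0,-0.0007,0,0,-36,0,0,-0.0009,0,0,-45],
)

```text
time_s: 15.5
ee_pos: [618.2, -121.3, 292.5]
orientation: [0.702, -0.081, 0.082, -0.702]
contact_force: [2.3, -1.7, -0.8]
gripper_width: 35.9
```

```bash
python3 st.py
```

```text
t 15.5 tcp [ 618.22 -121.27  292.52] grasp [ 618.49 -121.33  112.52] jaw -13.26 down [ 1.5e-03 -4.0e-04 -1.0e+00]
j [-0.247  0.605  0.542  1.708 -0.374  0.932  0.212] F [ 2.25 -1.68 -0.8 ] M [-0.397 -0.67  -0.025] w 35.91
```

Call:
apply_moves(
  targets=[0.0005,0,-0.0004,0,0,-9,0.0007,0,-0.0006,0,0,-18,0.0008,0,-0.0008,0,0,-27,0.0009,0,-0.0009,0,0,-36,0.001,0,-0.0011,0,0,-45],
)

```text
time_s: 16.12
ee_pos: [619.1, -121.8, 291.6]
orientation: [0.618, -0.344, 0.345, -0.618]
contact_force: [1.4, -4.7, 1.1]
gripper_width: 35.7
```

Call:
apply_moves(
  targets=[0.0005,0,-0.0003,0,0,-9,0.0007,0,-0.0004,0,0,-18,0.0008,-0.0002,-0.0006,0,0,-27,0.0009,-0.0004,-0.0007,0,0,-36,0.0009,-0.0005,-0.0009,0,0,-45],
)

```text
time_s: 16.75
ee_pos: [619.6, -122.8, 290.7]
orientation: [0.439, -0.554, 0.555, -0.438]
contact_force: [-3.7, -6.7, 4.8]
gripper_width: 36.4
```

```bash
python3 st.py
```

```text
t 16.75 tcp [ 619.56 -122.83  290.73] grasp [ 619.66 -123.14  110.73] jaw -103.31 down [ 6.0e-04 -1.7e-03 -1.0e+00]
j [-0.474  0.743  0.911  1.712 -0.672  1.029 -1.129] F [-3.73 -6.73  4.79] M [-1.82   1.115  0.064] w 36.44
```

Call:
apply_moves(
  targets=[0,-0.0006,-0.0001,0,0,-7,0,-0.0006,-0.0001,0,0,-14,0,-0.0006,0,0,0,-14,0,-0.0006,0,0,0,-14],
)

```text
time_s: 17.25
ee_pos: [619.5, -123.2, 290.5]
orientation: [0.37, -0.602, 0.603, -0.369]
contact_force: [-3.7, -5.5, 4.4]
gripper_width: 35.9
```

```bash
python3 st.py
python3 - <<'E'
from h import *
c=viewer.read_camera("scene"); I=c["color"][...,::-1]; v,u=229,275
cv2.imwrite("pics/g3.png",cv2.resize(I[v-45:v+45,u-60:u+60],(800,600),interpolation=cv2.INTER_CUBIC))
c0=dict(np.load("scene0.npz"))
for k in(c0,c):
  W=cloud(k); h=cv2.cvtColor(k["color"],cv2.COLOR_RGB2HSV)
  for x,y in((618,-121),(469,-111),(485,107),(634,97)):
    m=(h[...,0]<20)&(h[...,1]>150)&(W[...,2]>95)&(W[...,2]<140)&(np.hypot(W[...,0]-x,W[...,1]-y)<24)
    p=W[m]; print(x,y,len(p),np.percentile(p[:,2],[50,70,80,90,95]).round(1))
d=np.abs(c["color"].astype(int)-c0["color"]).sum(-1)
E
```

```text
t 17.25 tcp [ 619.49 -123.24  290.53] grasp [ 619.5  -123.51  110.53] jaw -117.01 down [ 1.0e-04 -1.5e-03 -1.0e+00]
j [-0.501  0.772  0.963  1.713 -0.718  1.051 -1.334] F [-3.65 -5.55  4.38] M [-1.318  1.033 -0.067] w 35.85
618 -121 251 [121.7 124.3 125.  125.7 126.2]
469 -111 175 [112.1 113.7 114.3 115.  115.6]
485 107 246 [112.6 113.6 114.1 114.9 115.5]
634 97 270 [112.6 113.6 114.3 114.9 115.4]
618 -121 75 [110.3 112.1 112.7 114.4 115.1]
469 -111 174 [112.3 113.7 114.2 115.1 115.7]
485 107 249 [112.7 113.8 114.5 115.2 115.6]
634 97 269 [112.6 113.6 114.  114.7 115.2]
```

View pics/g3.png

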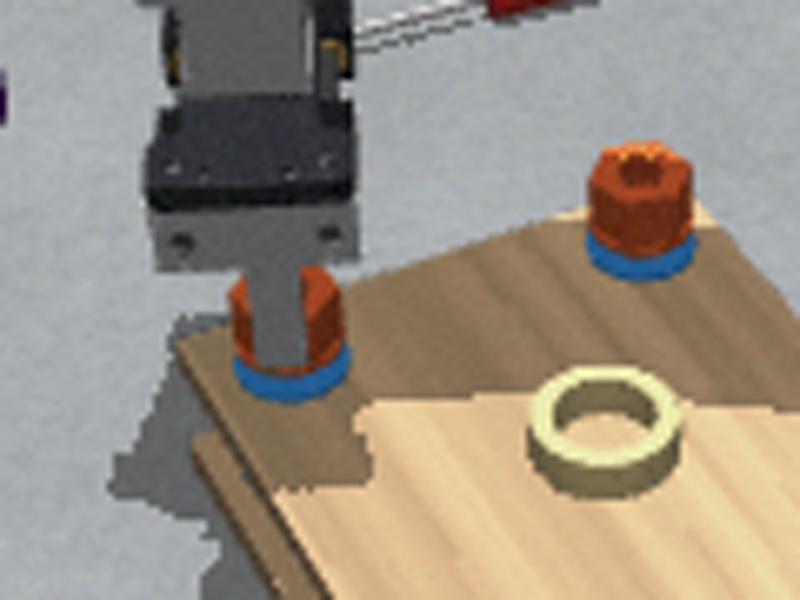

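```bash
python3 -c "
from rig import ctrl
print(ctrl.close_job())"; python3 st.py
```

```text
the job is handed in; nothing more can be done
None
the job is handed in; nothing more can be done
```

I started the fourth screw like the others and handed the job in with its head still gripped, at about 17 s of the 64 s allowed. No verdict was reported.

- **Backward turn:** The screw to be started was at the far right corner, about (618, −121) mm. I gripped its flats and turned it back in 12° steps with light downward pressure. The upward push on the hand fell from 8 N to 2 N between 44° and 56°. I took one more step to about 68° to be sure, then let it down about 5 mm until the thread carried it.
- **Forward turn:** I turned it about 369° clockwise in all, with one release and regrip partway, letting the hand follow it down about 6.9 mm.
- **Last checks:**
  - By the angles, the screw stands about −5.25 rad from its start and about 10 mm above its flange.
  - The fingers are closed on the flats at 35.9 mm with the grip set to 15 N, and the hand presses down with about 4 N.
  - The camera puts the head's top at about 113 mm, level with the other three. That reading is rough, because a finger hides part of the head.
- **Imperfections:**
  - A sideways force of about 7 N remained, because the hand is about 1–2 mm off the screw's axis.
  - The hand's travel was about 0.8 mm more than 369° of thread would give. I put this down to pose-reading noise and the arm flexing.
  - I did not measure the other bench items again. The arm never went near them, and the last picture showed nothing out of place in the part of the press it covered.

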